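# Press the guide-rail caps flush and feel along the rail

## Robot

A 6-joint arm with a two-finger parallel gripper is mounted at the origin on the work surface. World frame = base frame: x ahead of the robot, y to its left, z up, the work surface at z = 0. Lengths are in m, angles in rad, forces in N, time in s.
With the tool pointing down it reaches from about 0.375 to 0.925 m from the base axis. Payload 5.7 kg.
Tool frame: the origin (TCP) lies between the finger pads; the fingertips stand env.tcp_to_tips ahead of it and the grasp point (between the pads) lies 8 mm behind it (env.tcp_to_tips is the distance from the TCP to the fingertips, in m); z points along the fingers, y is the direction in which the jaws open and shut (so a half turn about z gives the same grasp; the last joint's range is limited). The gripper opens to 85 mm and grips with 20 to 120 N. Pads are 22 mm wide; open, the fingers measure 114 mm over their backs; the gripper's body (76 mm by 85 mm) begins 54 mm behind the grasp point. The pads swing forward as they close: fully open they stand 13 mm farther back than shut.
Start: joints at [-1.317, 0.359, 1.51, -0, 1.272, -0.115], TCP at [0.216, -0.56, 0.242] pointing down, gripper open.
Joint ranges: [-2.97, 2.97], [-1.01, 2.36], [0.21, 2.38], [-0.96, 4.11], [0.2, 2.71], [-2.98, 2.98]. Speed limits (rad/s): [2.39, 2.39, 3.14, 3.14, 3.14, 3.14].

## Interface

Orientations are given as [roll, pitch, yaw] about the fixed x, y, z axes, in that order (R = Rz(yaw) Ry(pitch) Rx(roll)).
In Python, from rig import get_obs, optics, ticket, env gives the robot as it stands. The module is installed in compiled form; this text tells all that it offers.
- The arm moves only by the tool send_rows, never from a script. Its argument "moves" is a list of rows, each an object of numbers: "dx", "dy", "dz": the shift along the world's x, y, z in m; "ax", "ay", "az": the turn, a rotation vector about the world's x, y, z in rad. A call has 1 to 12 rows; each row is the pose to reach, as a shift and turn from the pose commanded when the call began; what a row does not reach only later rows make up. A row lasts 1/8 s, in which the tool goes at most 62.5 mm and 10.7 degrees, less where a joint would pass 70% of its speed; a pose out of reach is approached as far as the arm can. A call with a gripper value outside its range is refused whole. "gripper" is the opening, from -1 (shut) to 1 (fully open), set as the call begins (left out, the last holds). The fingers move at their own pace and stop on an object; "grip_force" is the grip in N (left out, the last holds). Time passes only in rows, so rows that repeat a pose let the fingers close. It gives the time, the measured TCP pose, the force and the opening at its end, in the units of the state.
- get_obs(): the state, without advancing time (a new reading comes with each control period).
- optics.camera(name): name is "scene" or "top"; returns the picture (480x640x3 uint8, red, green, blue); there is no depth.
- optics.get_calibration(name): a dict with "intrinsics" (3x3 intrinsics, pixels), "T" (4x4, takes a point from camera to world coordinates). Camera axes: x right, y down, z forward; pixel columns grow to the right and rows downward; lengths in m; the calibration is good to about 2 mm. A picture is of the moment at which its call begins. get_calibration takes no time and is no camera call.
- ticket.hand_in(): hands the job in, once; it reports no verdict.
The state is a dict: "time": time; "q": joint angles; "qd": joint speeds; "effort": joint torques, N m; "eef_pos": TCP position; "tool_rot": TCP orientation; "wrist_force": force on the tool from outside, world axes, zero at the start; "ft_torque": the same for the moment, N m; "opening": finger opening in m.
Only numpy, scipy, OpenCV 4.12 (cv2) and the standard library are available. Lean on these libraries where they do the work, as an engineer would, in place of code of your own. Each camera call takes 0.05 s, during which the arm holds its last target. There are 200 camera calls.

## Task

Three black caps stand proud of the bolt holes in the steel guide rail on the granite base. With the fingertips, press each one down until it is flush with the rail; then go to the rail's free end and run the fingertips lightly along the middle of its top, over all three caps to just short of the parked carriage, keeping touch all the way, to feel that nothing stands proud. Pick nothing up, do not pull the caps or press hard enough to mark the rail, and leave the carriage and the things lying about where they are.

Things in the scene. Friction and masses are not known exactly. Their poses are not given: they have to be found in the camera images.
- rail: fixed steel guide rail on a dark granite base (280 x 500 x 60 mm), 34 mm wide, 29 high, 400 long; origin on its underside, 60 mm above the table, below the middle cap; y along the rail towards the carriage, x across, z up; flat top at z = 29 mm (89 mm above the table); free end at y = -125 mm, caps at -80, 0, +80, carriage from +150 to +262
- free_end (a point): middle of the rail's top edge at its free end, 45 mm before the centre of cap 1; axes as the rail's
- cap1_top (a point): centre of the top of cap 1 (nearest the free end), a round black plastic plug 14 mm in dia; its top stands 2.5 to 5.3 mm above the rail's top at the start and 0.3 mm (flush) when fully home; axes as the rail's
- cap2_top (a point): centre of the top of cap 2 (the middle one), a round black plastic plug 14 mm in dia; its top stands 2.5 to 5.3 mm above the rail's top at the start and 0.3 mm (flush) when fully home; axes as the rail's
- cap3_top (a point): centre of the top of cap 3 (nearest the carriage), a round black plastic plug 14 mm in dia; its top stands 2.5 to 5.3 mm above the rail's top at the start and 0.3 mm (flush) when fully home; axes as the rail's
- cap1 (a joint): how far cap 1 is pressed in, m: 0 to 0.0028 at the start, 0.005 fully home; a stiff push of about 4 N moves it and it stays where it is left; it can be drawn out to -0.004
- cap2 (a joint): how far cap 2 is pressed in, m: 0 to 0.0028 at the start, 0.005 fully home; a stiff push of about 4 N moves it and it stays where it is left; it can be drawn out to -0.004
- cap3 (a joint): how far cap 3 is pressed in, m: 0 to 0.0028 at the start, 0.005 fully home; a stiff push of about 4 N moves it and it stays where it is left; it can be drawn out to -0.004
- carriage (a joint): travel of the carriage along the rail from where it is parked, m, 0 at the start, positive away from the caps; it slides at about 3 N
- carriage_face (a point): middle of the rail's top just below the near end face of the parked carriage, 70 mm past the centre of cap 3; the carriage is a steel block with green ends, 70 mm wide and 112 mm long, its top 26 mm above the rail's top
- objective: microscope objective, steel with a yellow band, 31 mm dia, 47 mm tall, standing on the granite; origin at its underside
- cap_dish: open clear round dish of spare black caps, 62 mm dia, 14 mm tall, on the granite; origin at its underside
- bolt: dark steel socket-head bolt standing on its head on the granite, 13 mm dia, 38 mm tall; origin at its underside
- hex_key: black L-shaped hex key lying on the granite, 150 x 30 mm, 6 mm thick; origin at the middle of the long leg, x along it
- tin: closed silver metal tin, 134 x 184 x 52 mm, on the table; origin at its underside
- screwdriver: blue-handled screwdriver lying on the table, 200 mm long
- marker: black marker pen lying on the lid of the tin, 137 mm long, 16 mm thick

How it is judged:
On the way, in this order (a step that is already met when the one before it is completed fails the run):
1. all three caps are pressed flush (under 1.5 mm proud) (value of joint each of cap1, cap2, cap3 above 0.0038 m), for 0.2 s.
2. the fingertips touch the rail lightly (0.3 to 25 N, within 17 mm of its middle line) at the free end, at least 17 mm before the centre of cap 1 (contact force between the fingers and rail between 0.3 and 25 N and x of the grasp point in the frame of rail between -0.017 and 0.017 m and z of the grasp point in the frame of rail below 0.065 m and y of the grasp point in the frame of rail between -0.14 and -0.097 m), for 0.04 s.
3. touching lightly over cap 1 (within 12 mm along the rail) (contact force between the fingers and rail between 0.3 and 25 N and x of the grasp point in the frame of rail between -0.017 and 0.017 m and z of the grasp point in the frame of rail below 0.065 m and y of the grasp point in the frame of rail between -0.092 and -0.068 m), for 0.04 s.
4. touching lightly between caps 1 and 2 (within 14 mm of halfway) (contact force between the fingers and rail between 0.3 and 25 N and x of the grasp point in the frame of rail between -0.017 and 0.017 m and z of the grasp point in the frame of rail below 0.065 m and y of the grasp point in the frame of rail between -0.054 and -0.026 m), for 0.04 s.
5. touching lightly over cap 2 (contact force between the fingers and rail between 0.3 and 25 N and x of the grasp point in the frame of rail between -0.017 and 0.017 m and z of the grasp point in the frame of rail below 0.065 m and y of the grasp point in the frame of rail between -0.012 and 0.012 m), for 0.04 s.
6. touching lightly between caps 2 and 3 (contact force between the fingers and rail between 0.3 and 25 N and x of the grasp point in the frame of rail between -0.017 and 0.017 m and z of the grasp point in the frame of rail below 0.065 m and y of the grasp point in the frame of rail between 0.026 and 0.054 m), for 0.04 s.
7. touching lightly over cap 3 (contact force between the fingers and rail between 0.3 and 25 N and x of the grasp point in the frame of rail between -0.017 and 0.017 m and z of the grasp point in the frame of rail below 0.065 m and y of the grasp point in the frame of rail between 0.068 and 0.092 m), for 0.04 s.
8. touching lightly past cap 3 and before the carriage, at least 17 mm past the centre of cap 3 (contact force between the fingers and rail between 0.3 and 25 N and x of the grasp point in the frame of rail between -0.017 and 0.017 m and z of the grasp point in the frame of rail below 0.065 m and y of the grasp point in the frame of rail between 0.097 and 0.15 m), for 0.04 s.
At the end, for the whole second after the job is handed in: All three caps stand less than 1.5 mm above the rail, after which the fingertips have passed along the whole open top of the rail in touch with it; the carriage is within 4 mm and every bystander within 20 mm of where it began (all of step 1 and value of joint carriage between -0.004 and 0.004 m and distance of each of objective, cap_dish, bolt, hex_key, tin, screwdriver, marker from where it was at the start of the episode below 0.02 m).
It fails at once if the carriage is pushed more than 4 mm (value of joint carriage below -0.004 m or value of joint carriage above 0.004 m).
It fails at once if the rail or a cap is pressed hard (over 60 N) (contact force between the fingers and rail above 60 N).
It fails at once if a cap is pulled out (2 mm or more above its highest start) (value of joint any of cap1, cap2, cap3 below -0.002 m).
It fails at once if something lying about is picked up or pushed more than 20 mm (distance of any of objective, cap_dish, bolt, hex_key, tin, screwdriver, marker from where it was at the start of the episode above 0.02 m).
It also fails if it takes over 64 s, if anything falls off the work surface, if the arm or the gripper's body presses on something with over 40 N, if the wrist force passes 120 N, or if a joint passes its speed limit or range.

## Working session

There is one attempt and no reset: what is moved stays moved. The work goes in short steps, Python scripts to look and compute and a tool call to move; the robot and the scene stay as the last step left them, time stands still between calls to the robot, and variables do not carry over. Pictures are saved under pics/ and viewed, about 8 in all and at most 12, crops included, and the job is handed in when it is done.

Besides the shell and the picture viewer there is one more tool, called after "Call:" as a command line: name --argument value ..., lists and objects as JSON in quotes. send_rows: Moves the arm, as the interface text tells. Its arguments: {"type":"object","properties":{"moves":{"type":"array","items":{"type":"object","properties":{"dx":{"type":"number"},"dy":{"type":"number"},"dz":{"type":"number"},"ax":{"type":"number"},"ay":{"type":"number"},"az":{"type":"number"}}}},"gripper":{"type":"number"},"grip_force":{"type":"number"}},"required":["moves"]}

```bash
mkdir -p pics; python3 - <<'E'
from rig import get_obs, optics, env
import cv2,numpy as np
np.set_printoptions(precision=4,suppress=True)
for n in("top","scene"):
    im=optics.camera(n); cv2.imwrite(f"pics/{n}0.png",im[:,:,::-1]); c=optics.get_calibration(n); print(n,c["intrinsics"],c["T"])
print(env.tcp_to_tips); print(get_obs())
E
```

```text
top [[590.422    0.     323.9047]
 [  0.     590.422  242.8197]
 [  0.       0.       1.    ]] [[ 0.0235 -0.9801  0.1973  0.3009]
 [-0.9996 -0.0259 -0.0094 -0.003 ]
 [ 0.0144 -0.197  -0.9803  1.3829]
 [ 0.      0.      0.      1.    ]]
scene [[448.227    0.     314.251 ]
 [  0.     448.227  247.6515]
 [  0.       0.       1.    ]] [[ 0.7114  0.3953 -0.581   1.0967]
 [ 0.7027 -0.4145  0.5783 -0.5483]
 [-0.0122 -0.8197 -0.5727  0.6047]
 [ 0.      0.      0.      1.    ]]
0.011
{'time': 0.1, 'q': array([-1.3171,  0.3595,  1.5113,  0.    ,  1.2725, -0.1151]), 'qd': array([ 0.0003, -0.0009, -0.0006,  0.0015,  0.0003,  0.0001]), 'effort': array([ -0.0006, -52.8653, -27.935 ,  -0.0002,   0.005 ,   0.    ]), 'eef_pos': array([ 0.2161, -0.5591,  0.2415]), 'tool_rot': array([-3.1399, -0.0002,  0.3688]), 'wrist_force': array([ 0.1005, -0.8769, -0.0032]), 'ft_torque': array([ 0.0153,  0.0027, -0.0061]), 'opening': 0.08554067681797137}
```

View pics/top0.png

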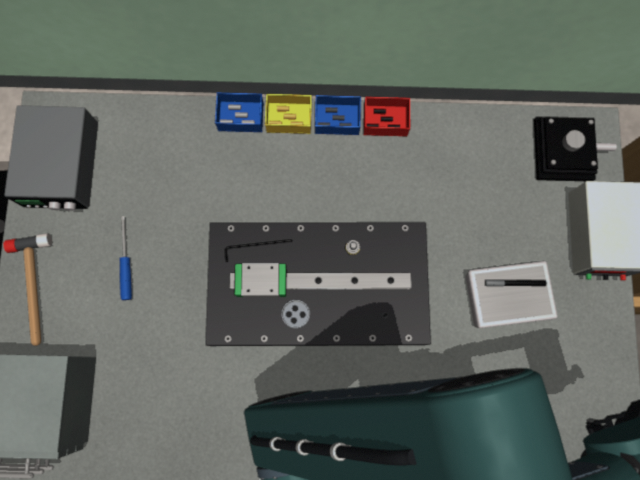

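View pics/scene0.png

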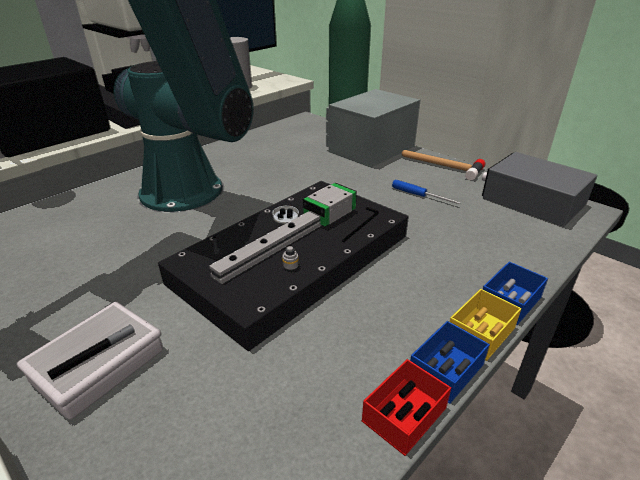

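The top view shows the rail along row ~281, with its free end at column 411, caps at columns ~391, 355 and 319, and the carriage at 236–287. The objective is at (353,246), the dish at (295,314) and the bolt in shadow near (385,315).

```bash
cat >h.py <<'E'
import cv2,numpy as np
from rig import optics
np.set_printoptions(precision=4,suppress=True)
def ray(n,uv,z):
    c=optics.get_calibration(n);T=c["T"]
    d=T[:3,:3]@np.linalg.inv(c["intrinsics"])@np.array([uv[0],uv[1],1.])
    o=T[:3,3]; return o+d*(z-o[2])/d[2]
def proj(n,p):
    c=optics.get_calibration(n);T=c["T"]
    v=c["intrinsics"]@(T[:3,:3].T@(np.asarray(p)-T[:3,3])); return v[:2]/v[2]
E
python3 - <<'E'
from h import *
im=cv2.imread("pics/top0.png");g=cv2.cvtColor(im,6)
hsv=cv2.cvtColor(im,cv2.COLOR_BGR2HSV)
r=np.zeros_like(g);r[268:296,288:420]=255
m=((g>110)&(r>0)).astype(np.uint8)
cs=cv2.findContours(m,cv2.RETR_EXTERNAL,cv2.CHAIN_APPROX_NONE)[0];c=max(cs,key=cv2.contourArea)
print("rail",cv2.minAreaRect(c),cv2.boundingRect(c))
f=np.zeros_like(m);cv2.drawContours(f,[c],-1,1,-1)
h=cv2.erode(f,np.ones((5,5)))*(g<95).astype(np.uint8)
n,_,st,ce=cv2.connectedComponentsWithStats(h)
P=[]
for i in range(1,n):
    if st[i,4]>8: P.append(ray("top",ce[i],.0925));print(ce[i],st[i],P[-1])
P=np.array(P);print("spacing",np.linalg.norm(np.diff(P[P[:,1].argsort()],axis=0),axis=1))
b=cv2.boxPoints(cv2.minAreaRect(c));print([ray("top",q,.089) for q in b])
s=cv2.imread("pics/scene0.png")
a=cv2.resize(im[225:350,280:430],None,fx=4,fy=4,interpolation=2)
d=cv2.resize(s[180:290,190:350],None,fx=4,fy=4,interpolation=2)
a=cv2.resize(a,(400,333));d=cv2.resize(d,(400,275))
d=cv2.copyMakeBorder(d,0,58,0,0,0);cv2.imwrite("pics/c1.png",cv2.convertScaleAbs(np.hstack([a,d]),alpha=1.4))
E
```

```text
rail ((348.9999694824219, 280.4999694824219), (121.99998474121094, 14.999998092651367), -0.0) (288, 273, 123, 16)
[317.7576 280.    ] [315 277   7   7  33] [ 0.4768 -0.0038  0.0925]
[354.2812 279.8125] [352 277   6   7  32] [ 0.4793 -0.0842  0.0925]
[390.3226 279.9032] [388 277   6   7  31] [ 0.4811 -0.1638  0.0925]
spacing [0.0795 0.0805]
[array([0.4579, 0.0612, 0.089 ]), array([0.4912, 0.0624, 0.089 ]), array([ 0.4981, -0.2079,  0.089 ]), array([ 0.4647, -0.2077,  0.089 ])]
```

View pics/c1.png

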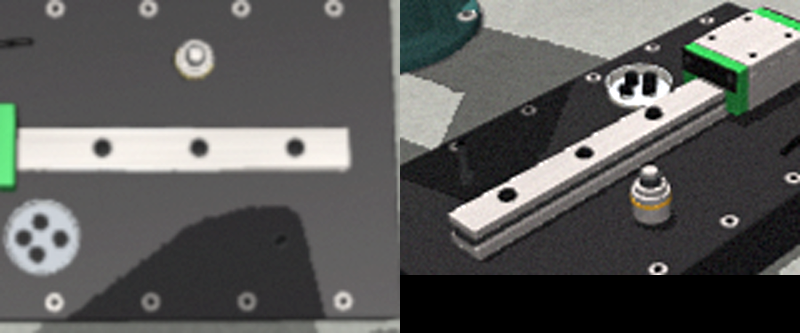

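The crop shows three dark caps in line along the rail and clear of everything else. Cap 1 is at (0.481, -0.164) and cap 3 at (0.477, -0.004), with measured spacing of 80 mm as expected. Next I move above cap 1 with the gripper shut.

Call:
send_rows --gripper -1 --moves '[{"dx":0.027,"dy":0.04,"az":-0.034},{"dx":0.053,"dy":0.079,"az":-0.068},{"dx":0.08,"dy":0.119,"az":-0.103},{"dx":0.106,"dy":0.158,"az":-0.137},{"dx":0.133,"dy":0.198,"az":-0.171},{"dx":0.159,"dy":0.237,"az":-0.205},{"dx":0.186,"dy":0.277,"az":-0.239},{"dx":0.212,"dy":0.316,"az":-0.274},{"dx":0.239,"dy":0.356,"az":-0.308},{"dx":0.265,"dy":0.395,"az":-0.342},{"dx":0.265,"dy":0.395,"dz":-0.05,"az":-0.342},{"dx":0.265,"dy":0.395,"dz":-0.1,"az":-0.342}]'

```text
validation failed for argument at $.mo...
```

Call:
send_rows --gripper -1 --moves '[{"dx":0.027,"dy":0.04,"dz":0,"ax":0,"ay":0,"az":-0.034},{"dx":0.053,"dy":0.079,"dz":0,"ax":0,"ay":0,"az":-0.068},{"dx":0.08,"dy":0.119,"dz":0,"ax":0,"ay":0,"az":-0.103}]'

```text
time: 0.48
eef_pos: [0.2967, -0.4393, 0.2418]
tool_rot: [-3.141, -0.0, 0.264]
wrist_force: [0.6, 0.2, 1.0]
opening: 0.0323
```

All six keys seem to be needed. I'll continue that way.

Call:
send_rows --gripper -1 --moves '[{"dx":0.026,"dy":0.039,"dz":0,"ax":0,"ay":0,"az":-0.034},{"dx":0.053,"dy":0.079,"dz":0,"ax":0,"ay":0,"az":-0.068},{"dx":0.079,"dy":0.118,"dz":0,"ax":0,"ay":0,"az":-0.102},{"dx":0.106,"dy":0.158,"dz":0,"ax":0,"ay":0,"az":-0.137},{"dx":0.132,"dy":0.197,"dz":0,"ax":0,"ay":0,"az":-0.171},{"dx":0.159,"dy":0.237,"dz":0,"ax":0,"ay":0,"az":-0.205},{"dx":0.185,"dy":0.276,"dz":0,"ax":0,"ay":0,"az":-0.239},{"dx":0.185,"dy":0.276,"dz":-0.05,"ax":0,"ay":0,"az":-0.239},{"dx":0.185,"dy":0.276,"dz":-0.1,"ax":0,"ay":0,"az":-0.239},{"dx":0.185,"dy":0.276,"dz":-0.1,"ax":0,"ay":0,"az":-0.239}]'

```text
time: 1.72
eef_pos: [0.4781, -0.1628, 0.1391]
tool_rot: [-3.137, 0.008, 0.027]
wrist_force: [-0.4, -0.1, -0.2]
opening: 0.0
```

```bash
python3 - <<'E'
from h import *
from rig import get_obs
im=optics.camera("scene")[:,:,::-1]; t=optics.camera("top")[:,:,::-1]
o=get_obs();print(o["eef_pos"],o["tool_rot"],o["wrist_force"],o["time"])
p=o["eef_pos"];print(proj("scene",[p[0],p[1],p[2]-.011]),proj("scene",[.4811,-.1638,.093]),proj("scene",[.4768,-.0038,.093]),proj("scene",[.4793,-.0842,.093]))
a=cv2.resize(im[130:300,170:370],(800,680),interpolation=2)[:600]
cv2.imwrite("pics/s1.png",a)
E
```

```text
[ 0.4814 -0.1648  0.1428] [-3.1413  0.0004  0.0267] [-0.284   0.236   0.8483] 1.825
[228.5817 239.9321] [231.3205 256.2078] [290.0992 223.8729] [262.1865 239.3501]
```

View pics/s1.png

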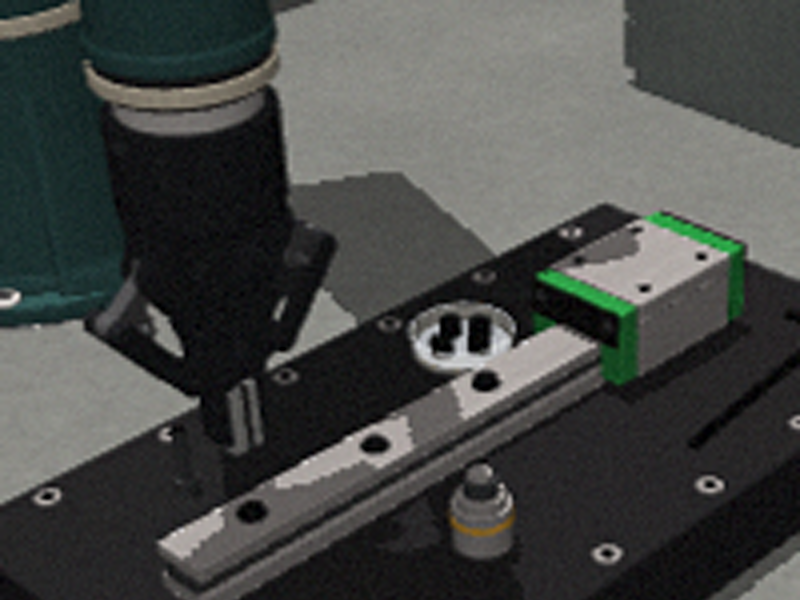

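The fingers hang over cap 1. The projected and seen positions agree to 1–2 px (about 3 mm). I descend gently.

Call:
send_rows --moves '[{"dx":0,"dy":0.001,"dz":-0.02,"ax":0,"ay":0,"az":0},{"dx":0,"dy":0.001,"dz":-0.034,"ax":0,"ay":0,"az":0},{"dx":0,"dy":0.001,"dz":-0.036,"ax":0,"ay":0,"az":0},{"dx":0,"dy":0.001,"dz":-0.038,"ax":0,"ay":0,"az":0},{"dx":0,"dy":0.001,"dz":-0.039,"ax":0,"ay":0,"az":0},{"dx":0,"dy":0.001,"dz":-0.04,"ax":0,"ay":0,"az":0},{"dx":0,"dy":0.001,"dz":-0.04,"ax":0,"ay":0,"az":0}]'

```text
time: 2.7
eef_pos: [0.4817, -0.1639, 0.1027]
tool_rot: [3.141, -0.001, 0.027]
wrist_force: [-0.0, 0.1, 4.5]
opening: 0.0002
```

Call:
send_rows --moves '[{"dx":0,"dy":0,"dz":-0.001,"ax":0,"ay":0,"az":0},{"dx":0,"dy":0,"dz":-0.002,"ax":0,"ay":0,"az":0},{"dx":0,"dy":0,"dz":-0.002,"ax":0,"ay":0,"az":0}]'

```text
time: 3.08
eef_pos: [0.4817, -0.1639, 0.1003]
tool_rot: [3.141, -0.001, 0.027]
wrist_force: [0.3, -0.5, 3.7]
opening: -0.0001
```

Call:
send_rows --moves '[{"dx":0,"dy":0,"dz":-0.0005,"ax":0,"ay":0,"az":0},{"dx":0,"dy":0,"dz":-0.001,"ax":0,"ay":0,"az":0},{"dx":0,"dy":0,"dz":-0.001,"ax":0,"ay":0,"az":0}]'

```text
time: 3.45
eef_pos: [0.4817, -0.1639, 0.1002]
tool_rot: [3.141, -0.001, 0.027]
wrist_force: [-1.8, -0.9, 13.3]
opening: -0.0001
```

Cap 1 has bottomed out at tip z = 0.0892, with stiffness of about 10 N/mm. On to cap 2.

Call:
send_rows --moves '[{"dx":0,"dy":0,"dz":0.008,"ax":0,"ay":0,"az":0},{"dx":0,"dy":0,"dz":0.02,"ax":0,"ay":0,"az":0},{"dx":-0.001,"dy":0.03,"dz":0.02,"ax":0,"ay":0,"az":0},{"dx":-0.002,"dy":0.06,"dz":0.02,"ax":0,"ay":0,"az":0},{"dx":-0.002,"dy":0.08,"dz":0.02,"ax":0,"ay":0,"az":0},{"dx":-0.002,"dy":0.08,"dz":0.008,"ax":0,"ay":0,"az":0},{"dx":-0.002,"dy":0.08,"dz":0.006,"ax":0,"ay":0,"az":0},{"dx":-0.002,"dy":0.08,"dz":0.004,"ax":0,"ay":0,"az":0},{"dx":-0.002,"dy":0.08,"dz":0.0025,"ax":0,"ay":0,"az":0},{"dx":-0.002,"dy":0.08,"dz":0.001,"ax":0,"ay":0,"az":0},{"dx":-0.002,"dy":0.08,"dz":0,"ax":0,"ay":0,"az":0},{"dx":-0.002,"dy":0.08,"dz":0,"ax":0,"ay":0,"az":0}]'

```text
time: 4.95
eef_pos: [0.4793, -0.0842, 0.1002]
tool_rot: [3.141, -0.0, 0.027]
wrist_force: [-4.7, -1.5, 12.9]
opening: 0.0
```

Cap 2 is home (12.9 N against the stop). Same again for cap 3.

Call:
send_rows --moves '[{"dx":0,"dy":0,"dz":0.008,"ax":0,"ay":0,"az":0},{"dx":0,"dy":0,"dz":0.02,"ax":0,"ay":0,"az":0},{"dx":-0.001,"dy":0.03,"dz":0.02,"ax":0,"ay":0,"az":0},{"dx":-0.002,"dy":0.06,"dz":0.02,"ax":0,"ay":0,"az":0},{"dx":-0.002,"dy":0.08,"dz":0.02,"ax":0,"ay":0,"az":0},{"dx":-0.002,"dy":0.08,"dz":0.008,"ax":0,"ay":0,"az":0},{"dx":-0.002,"dy":0.08,"dz":0.006,"ax":0,"ay":0,"az":0},{"dx":-0.002,"dy":0.08,"dz":0.004,"ax":0,"ay":0,"az":0},{"dx":-0.002,"dy":0.08,"dz":0.0025,"ax":0,"ay":0,"az":0},{"dx":-0.002,"dy":0.08,"dz":0.001,"ax":0,"ay":0,"az":0},{"dx":-0.002,"dy":0.08,"dz":0,"ax":0,"ay":0,"az":0},{"dx":-0.002,"dy":0.08,"dz":0,"ax":0,"ay":0,"az":0}]'

```text
time: 6.45
eef_pos: [0.4771, -0.0039, 0.1002]
tool_rot: [3.141, 0.0, 0.027]
wrist_force: [-5.5, 2.2, 15.4]
opening: 0.0003
```

All three caps are home, each stopping at z = 0.1002. I lift and return to the free end, with a slight tilt so the leading edge is raised and rides over the caps.

Call:
send_rows --moves '[{"dx":0,"dy":0,"dz":0.008,"ax":0,"ay":0,"az":0},{"dx":0,"dy":0,"dz":0.025,"ax":0,"ay":0,"az":0},{"dx":0.001,"dy":-0.04,"dz":0.025,"ax":0,"ay":0,"az":0},{"dx":0.002,"dy":-0.08,"dz":0.025,"ax":0.02,"ay":0,"az":0},{"dx":0.003,"dy":-0.12,"dz":0.025,"ax":0.04,"ay":0,"az":0},{"dx":0.004,"dy":-0.16,"dz":0.025,"ax":0.04,"ay":0,"az":0},{"dx":0.005,"dy":-0.186,"dz":0.025,"ax":0.04,"ay":0,"az":0},{"dx":0.005,"dy":-0.186,"dz":0.008,"ax":0.04,"ay":0,"az":0},{"dx":0.005,"dy":-0.186,"dz":0.004,"ax":0.04,"ay":0,"az":0},{"dx":0.005,"dy":-0.186,"dz":0.002,"ax":0.04,"ay":0,"az":0},{"dx":0.005,"dy":-0.186,"dz":0.001,"ax":0.04,"ay":0,"az":0},{"dx":0.005,"dy":-0.186,"dz":0.001,"ax":0.04,"ay":0,"az":0}]'

```text
time: 7.95
eef_pos: [0.4825, -0.1895, 0.1006]
tool_rot: [-3.102, -0.002, 0.027]
wrist_force: [-1.4, -1.0, -0.2]
opening: 0.0
```

Call:
send_rows --moves '[{"dx":0,"dy":0,"dz":-0.0004,"ax":0,"ay":0,"az":0},{"dx":0,"dy":0,"dz":-0.0008,"ax":0,"ay":0,"az":0},{"dx":0,"dy":0,"dz":-0.0008,"ax":0,"ay":0,"az":0}]'

```text
time: 8.32
eef_pos: [0.4826, -0.1896, 0.1002]
tool_rot: [-3.102, -0.002, 0.027]
wrist_force: [-0.7, 1.1, 6.2]
opening: 0.0
```

Call:
send_rows --moves '[{"dx":-0.0001,"dy":0.004,"dz":0,"ax":0,"ay":0,"az":0},{"dx":-0.0002,"dy":0.008,"dz":0,"ax":0,"ay":0,"az":0},{"dx":-0.0003,"dy":0.012,"dz":0,"ax":0,"ay":0,"az":0},{"dx":-0.0004,"dy":0.016,"dz":0,"ax":0,"ay":0,"az":0},{"dx":-0.0005,"dy":0.02,"dz":0,"ax":0,"ay":0,"az":0},{"dx":-0.0006,"dy":0.024,"dz":0,"ax":0,"ay":0,"az":0}]'

```text
time: 9.07
eef_pos: [0.483, -0.1667, 0.1003]
tool_rot: [-3.104, -0.004, 0.027]
wrist_force: [0.5, -4.9, 7.1]
opening: -0.0
```

Call:
send_rows --moves '[{"dx":-0.0005,"dy":0.004,"dz":0,"ax":0,"ay":0,"az":0},{"dx":-0.001,"dy":0.008,"dz":0,"ax":0,"ay":0,"az":0},{"dx":-0.001,"dy":0.012,"dz":0,"ax":0,"ay":0,"az":0},{"dx":-0.001,"dy":0.016,"dz":0,"ax":0,"ay":0,"az":0},{"dx":-0.0015,"dy":0.02,"dz":0,"ax":0,"ay":0,"az":0},{"dx":-0.0015,"dy":0.024,"dz":0,"ax":0,"ay":0,"az":0},{"dx":-0.0015,"dy":0.028,"dz":0,"ax":0,"ay":0,"az":0},{"dx":-0.0015,"dy":0.032,"dz":0,"ax":0,"ay":0,"az":0},{"dx":-0.002,"dy":0.036,"dz":0,"ax":0,"ay":0,"az":0},{"dx":-0.002,"dy":0.04,"dz":0,"ax":0,"ay":0,"az":0}]'

```text
time: 10.32
eef_pos: [0.4809, -0.1265, 0.1002]
tool_rot: [-3.104, -0.003, 0.027]
wrist_force: [0.4, -3.7, 5.8]
opening: -0.0002
```

Call:
send_rows --moves '[{"dx":0,"dy":0.004,"dz":0,"ax":0,"ay":0,"az":0},{"dx":0,"dy":0.008,"dz":0,"ax":0,"ay":0,"az":0},{"dx":-0.0005,"dy":0.012,"dz":0,"ax":0,"ay":0,"az":0},{"dx":-0.0005,"dy":0.016,"dz":0,"ax":0,"ay":0,"az":0},{"dx":-0.0005,"dy":0.02,"dz":0,"ax":0,"ay":0,"az":0},{"dx":-0.0005,"dy":0.024,"dz":0,"ax":0,"ay":0,"az":0},{"dx":-0.001,"dy":0.028,"dz":0,"ax":0,"ay":0,"az":0},{"dx":-0.001,"dy":0.032,"dz":0,"ax":0,"ay":0,"az":0},{"dx":-0.001,"dy":0.036,"dz":0,"ax":0,"ay":0,"az":0},{"dx":-0.001,"dy":0.04,"dz":0,"ax":0,"ay":0,"az":0},{"dx":-0.001,"dy":0.044,"dz":0,"ax":0,"ay":0,"az":0},{"dx":-0.0015,"dy":0.048,"dz":0,"ax":0,"ay":0,"az":0}]'

```text
time: 11.82
eef_pos: [0.4798, -0.0786, 0.1004]
tool_rot: [-3.104, -0.004, 0.027]
wrist_force: [0.6, -4.3, 7.4]
opening: -0.0003
```

Call:
send_rows --moves '[{"dx":0,"dy":0.004,"dz":0,"ax":0,"ay":0,"az":0},{"dx":0,"dy":0.008,"dz":0,"ax":0,"ay":0,"az":0},{"dx":-0.0005,"dy":0.012,"dz":0,"ax":0,"ay":0,"az":0},{"dx":-0.0005,"dy":0.016,"dz":0,"ax":0,"ay":0,"az":0},{"dx":-0.0005,"dy":0.02,"dz":0,"ax":0,"ay":0,"az":0},{"dx":-0.0005,"dy":0.024,"dz":0,"ax":0,"ay":0,"az":0},{"dx":-0.001,"dy":0.028,"dz":0,"ax":0,"ay":0,"az":0},{"dx":-0.001,"dy":0.032,"dz":0,"ax":0,"ay":0,"az":0},{"dx":-0.001,"dy":0.036,"dz":0,"ax":0,"ay":0,"az":0},{"dx":-0.001,"dy":0.04,"dz":0,"ax":0,"ay":0,"az":0},{"dx":-0.001,"dy":0.044,"dz":0,"ax":0,"ay":0,"az":0},{"dx":-0.0015,"dy":0.048,"dz":0,"ax":0,"ay":0,"az":0}]'

```text
time: 13.32
eef_pos: [0.4779, -0.0303, 0.1002]
tool_rot: [-3.103, -0.004, 0.027]
wrist_force: [-0.1, -4.6, 7.0]
opening: 0.0001
```

Call:
send_rows --moves '[{"dx":0,"dy":0.004,"dz":0,"ax":0,"ay":0,"az":0},{"dx":0,"dy":0.009,"dz":0,"ax":0,"ay":0,"az":0},{"dx":0,"dy":0.014,"dz":0,"ax":0,"ay":0,"az":0},{"dx":-0.0005,"dy":0.018,"dz":0,"ax":0,"ay":0,"az":0},{"dx":-0.0005,"dy":0.023,"dz":0,"ax":0,"ay":0,"az":0},{"dx":-0.0005,"dy":0.028,"dz":0,"ax":0,"ay":0,"az":0},{"dx":-0.001,"dy":0.032,"dz":0,"ax":0,"ay":0,"az":0},{"dx":-0.001,"dy":0.037,"dz":0,"ax":0,"ay":0,"az":0},{"dx":-0.001,"dy":0.042,"dz":0,"ax":0,"ay":0,"az":0},{"dx":-0.001,"dy":0.046,"dz":0,"ax":0,"ay":0,"az":0},{"dx":-0.001,"dy":0.051,"dz":0,"ax":0,"ay":0,"az":0},{"dx":-0.001,"dy":0.056,"dz":0,"ax":0,"ay":0,"az":0}]'

```text
time: 14.82
eef_pos: [0.4767, 0.0258, 0.1002]
tool_rot: [-3.103, -0.003, 0.027]
wrist_force: [1.2, -4.9, 6.9]
opening: 0.0
```

Call:
send_rows --moves '[{"dx":0,"dy":0.004,"dz":0,"ax":0,"ay":0,"az":0},{"dx":0,"dy":0.008,"dz":0,"ax":0,"ay":0,"az":0},{"dx":0,"dy":0.01,"dz":0,"ax":0,"ay":0,"az":0},{"dx":0,"dy":0.01,"dz":0,"ax":0,"ay":0,"az":0}]'

```text
time: 15.32
eef_pos: [0.4766, 0.036, 0.1002]
tool_rot: [-3.103, -0.003, 0.027]
wrist_force: [0.0, -3.6, 7.6]
opening: 0.0003
```

Call:
send_rows --moves '[{"dx":0,"dy":0,"dz":0.01,"ax":0,"ay":0,"az":0},{"dx":0,"dy":0,"dz":0.05,"ax":0,"ay":0,"az":0},{"dx":0,"dy":-0.03,"dz":0.1,"ax":0,"ay":0,"az":0},{"dx":0,"dy":-0.08,"dz":0.13,"ax":0,"ay":0,"az":0},{"dx":0,"dy":-0.13,"dz":0.15,"ax":0,"ay":0,"az":0},{"dx":0,"dy":-0.18,"dz":0.15,"ax":0,"ay":0,"az":0},{"dx":0,"dy":-0.23,"dz":0.15,"ax":0,"ay":0,"az":0},{"dx":0,"dy":-0.23,"dz":0.15,"ax":0,"ay":0,"az":0}]'

```text
time: 16.32
eef_pos: [0.4756, -0.1964, 0.2496]
tool_rot: [-3.102, -0.001, 0.023]
wrist_force: [1.1, 0.5, -0.2]
opening: 0.0
```

```bash
python3 - <<'E'
from h import *
im=optics.camera("scene")[:,:,::-1]
b=cv2.imread("pics/scene0.png")
f=lambda i:cv2.resize(i[170:280,190:390],(800,440),interpolation=2)[:, :]
cv2.imwrite("pics/s2.png",cv2.resize(np.vstack([f(b),f(im)]),(545,600)))
E
```

```text
(no output)
```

View pics/s2.png

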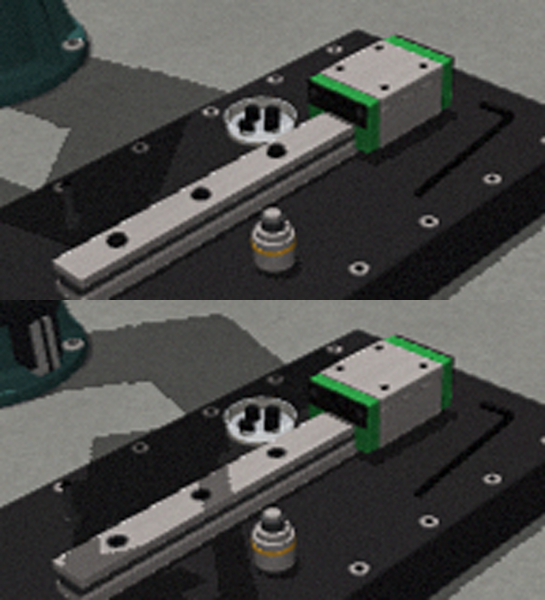

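The before/after crops show the caps now flat: thinner ellipses at about (117,541), (200,494) and (276,453). The carriage, objective, dish and hex key have not moved.

```bash
python3 -c "
from rig import ticket
print(ticket.hand_in())"
```

```text
the job is handed in; nothing more can be done
None
```

I pressed all three caps flush and ran the shut fingertips along the rail from the free end, over the caps, to about 30 mm short of the carriage. The job is handed in, and no verdict was reported.

- **Caps:** each one bottomed out with the fingertips at about 89.2 mm, level with the rail top. The readings against the stop were 13–15 N.
- **Stroke:** I read the force at the end of each move along the rail, and it was always 6–8 N, so the touch was light at every point I checked. The fingers were tilted about 2° so the leading edge would ride over the caps.
- **Last picture:** the caps look flat, and the carriage, objective, dish and hex key are where they began. I didn't check the bolt, tin, screwdriver and marker in a final picture, but nothing came near them.
- **Small disagreements:** positions from the two cameras differed by about 2–3 mm, and the measured position was up to 2 mm off the rail's middle line, well within the 17 mm allowed. The first move call was refused before anything moved, and I resent it with all six fields in every row.

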